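Find the loose bearing bolt and hold its cap open

ROBOT

A 6-joint arm with a two-finger parallel gripper is mounted at the origin on the work surface. World frame = base frame: x ahead of the robot, y to its left, z up, the work surface at z = 0. Lengths are in mm, angles in rad, forces in N, time in s.
With the tool pointing down it reaches from about 400 to 825 mm from the base axis. Payload 7 kg.
Tool frame: the origin (TCP) lies at the very end of the fingers, on their centre line; the grasp point (between the pads) lies 19 mm behind it; z points along the fingers, y is the line along which they close (so a half turn about z gives the same grasp; the last joint's range is limited). The gripper opens to 88 mm and grips with 3 to 60 N. Pads are 19 mm wide; open, the fingers measure 130 mm over their backs; the gripper's body (78 mm by 193 mm) begins 47 mm behind the grasp point.
Start: joints at [1.633, 0.359, 0.012, 0, -1.224, -0.288], TCP at [151.134, 657.84, 226.561] pointing down, gripper open.
Joint ranges: [-3.07, 3.07], [-1.43, 2.12], [-1.02, 1.25], [-3.03, 1.67], [-3.05, -0], [-3.03, 3.03]. Speed limits (rad/s): [2.39, 2.39, 3.01, 3.14, 3.14, 3.14].

INTERFACE

Orientations are given as a unit quaternion [x, y, z, w].
In Python, from plant import bot gives the robot as it stands. Calls block until the motion is done:
- bot.move_ptp(position, orientation): joint-space move of the TCP to a pose.
- bot.line_to(position, velocity=150, ori=None): straight line of the TCP; ori=None keeps the orientation; velocity is the mean speed in mm/s.
- bot.move_joints(angles): joint-space move.
- bot.move_gripper(opening, force=None): finger opening in mm; force is the grip in N (None keeps the last); returns when the fingers have stopped.
- bot.pause(seconds).
- bot.solve_ik(position, orientation): joint angles nearest the present ones, or None.
- bot.read_state(): the state.
- bot.camera(name): name is "scene" or "top" or "wrist"; returns the picture (400x640x3 uint8, red, green, blue); there is no depth.
- bot.get_calibration(name): a dict with "fx", "fy", "cx", "cy" (pixels), "view" (4x4, takes a point from world to camera coordinates); the wrist camera has in their place "T_tool_cam" (4x4, takes a point from camera to tool coordinates, whose origin is the TCP and whose axes are the flange's). Camera axes: x right, y up, looking along -z (the intrinsics and any distortion apply to the point x, -y, -z); pixel columns grow to the right and rows downward; lengths in mm; the calibration is good to about 2 mm. The wrist camera is an equidistant fisheye: a pixel r from the principal point sees the ray r / f radians off the axis. A picture is of the moment at which its call begins: read the wrist's pose just before it. get_calibration takes no time and is no camera call.
A pose or a line that the arm cannot do raises bot.Unreachable and nothing moves.
- bot.close_job(): hands the job in; it is judged then, once.
The state is a dict: "t": time; "joint_pos": joint angles; "qvel": joint speeds; "tau": joint torques, N m; "tcp_pos": TCP position; "eef_rot": TCP orientation; "contact_force": force on the tool from outside, world axes, zero at the start; "moment": the same for the moment, N m; "width": finger opening in mm; "finger_force": force on a finger pad.
Only numpy, scipy, OpenCV 4.12 (cv2) and the standard library are available. Lean on these libraries where they do the work, as an engineer would, in place of code of your own. Each camera call takes 0.05 s, during which the arm holds its last target. There are 200 camera calls.

TASK

Check the coffee roaster's drum bearing: push the red-knobbed height gauge down until its foot presses on the bearing shoe under it for a moment and let it spring right back up, then tap the three flange bolts in turn, left, middle, right as the robot sees them, with the fingertips, firmly enough that the loose one sinks and stays down. Then lift the hinged black cap behind the loose bolt well open, at least 45 degrees, and finish while holding it open, with the other two caps left shut. Leave the shoes and everything else on the bench where they are.

Things in the scene. Friction and masses are not known exactly. Their poses are not given: they have to be found in the camera images.
- flange: White steel bearing flange, 160 (x) x 250 (y) x 60 mm high, fixed. Origin: centre of its underside; x away from the robot (yaw within 0.3 rad), y to its left end. On top three like stations 78 mm apart along y: left (+y), middle (y = 0), right, as the robot sees them. Each has a steel bolt at x = -50 mm and behind it a black hinged cap with a red patch.
- bolt_left_head (a point): Centre of the top face of the left hex bolt head, 25 mm across, standing 18 mm above the flange top at the start. All three look alike and are tapped straight down; the nearest cap wall lies 26 mm behind this point.
- bolt_left (a joint): How far the left bolt has sunk, m. A sound bolt moves under 2 mm however it is tapped. The loose one (any of the three) slides down under about 3 N to its stop at 6.5 mm and stays down; push to 6 N or more to be sure.
- cap_left_grip (a point): Grasp point of the left cap: midway between its flat upright sides (28 mm apart along flange y), 48 mm in front (flange -x) of and 23 mm above its hinge axis, which runs along flange y 1 mm above the flange top. Black hood 66 (x) x 28 x 34 mm high, 50 mm of free air beside it. Pinch it from above across its sides; it may turn between the fingers as it lifts.
- cap_left (a joint): Opening angle of the left cap, rad: 0 shut, grows as its front end, nearest the bolt, swings up and away from the robot; stop at 1.25. A spring (0.09 to 0.2 N m) shuts it whenever it is let go.
- bolt_middle_head (a point): Centre of the top face of the middle hex bolt head, 25 mm across, standing 18 mm above the flange top at the start. All three look alike and are tapped straight down; the nearest cap wall lies 26 mm behind this point.
- bolt_middle (a joint): How far the middle bolt has sunk, m. A sound bolt moves under 2 mm however it is tapped. The loose one (any of the three) slides down under about 3 N to its stop at 6.5 mm and stays down; push to 6 N or more to be sure.
- cap_middle_grip (a point): Grasp point of the middle cap: midway between its flat upright sides (28 mm apart along flange y), 48 mm in front (flange -x) of and 23 mm above its hinge axis, which runs along flange y 1 mm above the flange top. Black hood 66 (x) x 28 x 34 mm high, 50 mm of free air beside it. Pinch it from above across its sides; it may turn between the fingers as it lifts.
- cap_middle (a joint): Opening angle of the middle cap, rad: 0 shut, grows as its front end, nearest the bolt, swings up and away from the robot; stop at 1.25. A spring (0.09 to 0.2 N m) shuts it whenever it is let go.
- bolt_right_head (a point): Centre of the top face of the right hex bolt head, 25 mm across, standing 18 mm above the flange top at the start. All three look alike and are tapped straight down; the nearest cap wall lies 26 mm behind this point.
- bolt_right (a joint): How far the right bolt has sunk, m. A sound bolt moves under 2 mm however it is tapped. The loose one (any of the three) slides down under about 3 N to its stop at 6.5 mm and stays down; push to 6 N or more to be sure.
- cap_right_grip (a point): Grasp point of the right cap: midway between its flat upright sides (28 mm apart along flange y), 48 mm in front (flange -x) of and 23 mm above its hinge axis, which runs along flange y 1 mm above the flange top. Black hood 66 (x) x 28 x 34 mm high, 50 mm of free air beside it. Pinch it from above across its sides; it may turn between the fingers as it lifts.
- cap_right (a joint): Opening angle of the right cap, rad: 0 shut, grows as its front end, nearest the bolt, swings up and away from the robot; stop at 1.25. A spring (0.09 to 0.2 N m) shuts it whenever it is let go.
- gauge_top (a point): Centre of the top of the red push knob (36 mm wide) on the height gauge plunger, 220 mm above the bench when up. It goes straight down through a blue arm (its top 138 mm up); a post beyond it from the robot reaches 174 mm up. The foot (26 mm disc) hangs 145 mm below this point, 75 mm above the bench when up; a shoe stands right under it.
- gauge (a joint): How far the gauge plunger is down, m: 0 up, 0.055 at most. A spring lifts it (about 2.5 N at the top, 4.5 N at the bottom). When the foot meets the shoe it reads 0.075 minus the shoe height (0.029 to 0.045) and resists further pushing; released, it returns to 0.
- shoe_low_mid (a point): Centre of a loose aluminium bearing shoe (stepped block 44 x 36 mm, 30 mm tall, about 150 g), half-way up. One of the three shoes stands under the gauge foot, the others are spares beside it; which is which varies.
- shoe_mid_mid (a point): Centre of a loose aluminium bearing shoe (stepped block 44 x 36 mm, 38 mm tall, about 150 g), half-way up. One of the three shoes stands under the gauge foot, the others are spares beside it; which is which varies.
- shoe_high_mid (a point): Centre of a loose aluminium bearing shoe (stepped block 44 x 36 mm, 46 mm tall, about 150 g), half-way up. One of the three shoes stands under the gauge foot, the others are spares beside it; which is which varies.
- wrench_mid (a point): Bystander: open-ended steel wrench, 170 mm long, lying; point at its middle. To be left alone.
- cup_mid (a point): Bystander: white mug, 72 mm wide, 75 mm tall, handle; point at its middle. To be left alone.
- jar_mid (a point): Bystander: amber jar with black lid, 68 mm wide, 100 mm tall; point at its middle. To be left alone.
- brush_mid (a point): Bystander: hand brush, lying; point at its middle. To be left alone.
- collar_mid (a point): Bystander: brass ring, 52 mm wide, 18 mm tall; point at its middle. To be left alone.
Mind the look-alikes: they are no part of the job. What is shaped like the part that bears gauge_top but green or orange is not meant.

How it is judged:
By the outcome, as a careful person would: the job done as asked, in the order asked, and still so for the second after the job is handed in, while the arm keeps its last pose, push and grip.
It also fails if it takes over 54 s, if anything falls off the work surface, if the arm or the gripper's body presses on something with over 40 N, if the wrist force passes 120 N, or if a joint passes its speed limit or range.

## Working session

There is one attempt and no reset: what is moved stays moved. The work goes in short steps, each a Python script; the robot and the scene stay as the last script left them, time stands still between calls to the robot, and variables do not carry over. Pictures are saved under pics/ and viewed, at most 10 in all, crops included, and the job is handed in when it is done.

```bash
mkdir -p pics; ls; python3 - <<'E'
from plant import bot
import cv2,numpy as np
for n in ("scene","top"):
    im=bot.camera(n); cv2.imwrite(f"pics/{n}0.png",im[:,:,::-1]); c=bot.get_calibration(n); print(n,c)
s=bot.read_state(); print(s)
print(bot.get_calibration("wrist"))
E
```

```text
pics
scene {'fx': 391.73958553755773, 'fy': 391.73958553755773, 'cx': 318.14137511806854, 'cy': 196.73277088922111, 'view': array([[ 3.87943587e-01,  9.21590396e-01,  1.30734188e-02,
        -2.30315786e+02],
       [-5.14691419e-01,  2.04849182e-01,  8.32544026e-01,
         1.07713176e+02],
       [ 7.64586500e-01, -3.29708893e-01,  5.53804596e-01,
        -1.41258377e+03],
       [ 0.00000000e+00,  0.00000000e+00,  0.00000000e+00,
         1.00000000e+00]])}
top {'fx': 486.8679312251122, 'fy': 486.8679312251122, 'cx': 322.739719863868, 'cy': 195.89318126288518, 'view': array([[-2.12009689e-02, -9.99769647e-01, -3.34233610e-03,
         4.35762740e+01],
       [ 9.76900072e-01, -2.14268103e-02,  2.12619710e-01,
        -4.88185968e+02],
       [-2.12642348e-01,  1.24261550e-03,  9.77129310e-01,
        -1.49575831e+03],
       [ 0.00000000e+00,  0.00000000e+00,  0.00000000e+00,
         1.00000000e+00]])}
{'t': 0.1, 'joint_pos': array([ 1.63311361e+00,  3.59309088e-01,  1.11673751e-02, -3.38698148e-04,
       -1.22413756e+00, -2.88117220e-01]), 'qvel': array([ 0.002239  , -0.001236
[... 268 characters left out ...]
([ 9.93626782e-01, -1.12717532e-01, -2.75393262e-05,  7.57876877e-04]), 'contact_force': array([ 0.18266435,  0.50993569, -1.08534022]), 'moment': array([0.00330753, 0.02372054, 0.02528584]), 'finger_force': 0.0, 'width': 87.63874556070037}
{'fx': 309.70691628693146, 'fy': 309.70691628693146, 'cx': 316.1972502230182, 'cy': 200.57049391303025, 'T_tool_cam': array([[-1.40011966e-04,  9.52141029e-01,  3.05659028e-01,
         8.29449227e+01],
       [ 9.99999901e-01,  3.90662574e-06,  4.45896509e-04,
         9.06289949e-01],
       [ 4.23362265e-04,  3.05659060e-01, -9.52140935e-01,
        -1.59003843e+02],
       [ 0.00000000e+00,  0.00000000e+00,  0.00000000e+00,
         1.00000000e+00]])}
```

View pics/scene0.png

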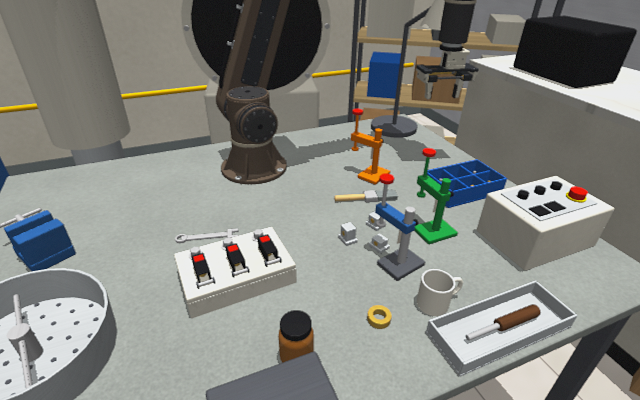

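View pics/top0.png

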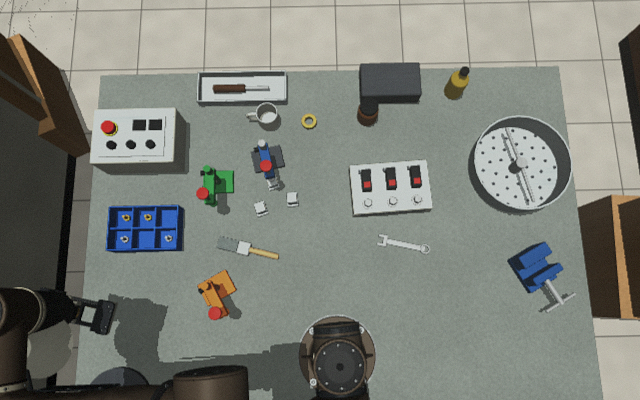

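Red-knob candidates (scene / top pixels): blue gauge (387,179)/(266,165), green (429,153)/(202,193), orange (358,112)/(214,313). The task wants the blue arm. The flange is at top (390,188), with bolts at about (368,203), (396,202) and (421,200). I'll check the choice in a close crop.

```bash
python3 - <<'E'
import cv2,numpy as np
t=cv2.imread("pics/top0.png"); s=cv2.imread("pics/scene0.png")
def c(im,x,y): return cv2.resize(im[y:y+75,x:x+100],(400,300),interpolation=cv2.INTER_CUBIC)
m=np.vstack([np.hstack([c(t,341,150),c(t,225,135)]),np.hstack([c(s,185,227),c(s,335,165)])])
cv2.imwrite("pics/mont.png",m)
E
```

```text
(no output)
```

View pics/mont.png

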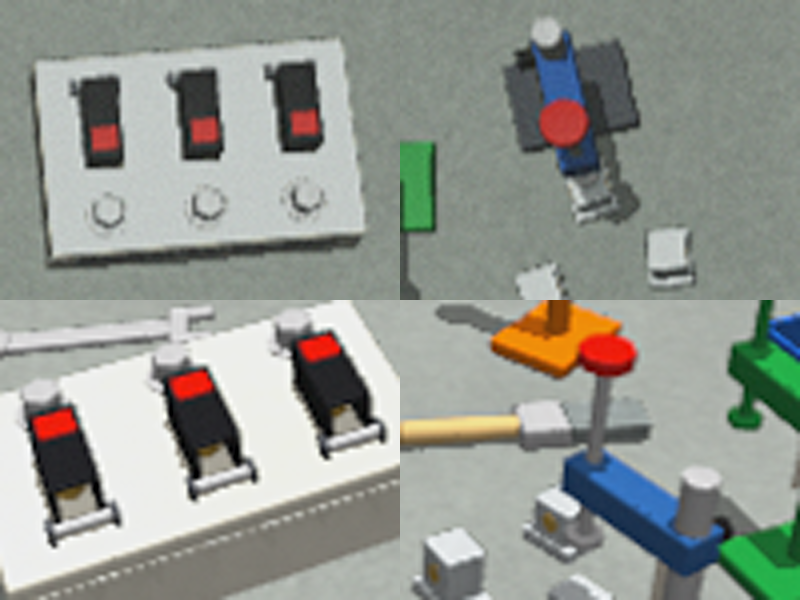

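The crop confirms it: the red knob sits on the blue arm at top (266,166) and scene (387,178). In the top view the bolts are at (367.8,202.8), (392.8,201.3) and (417.3,200). The scene view puts the hinge bars behind the caps.

```bash
cat > h.py <<'E'
import numpy as np, cv2
from scipy.optimize import least_squares
from scipy.spatial.transform import Rotation as Ro
from plant import bot
def proj(n,P):
    c=bot.get_calibration(n); q=np.atleast_2d(P)@c["view"][:3,:3].T+c["view"][:3,3]
    return np.c_[c["cx"]+c["fx"]*q[:,0]/-q[:,2], c["cy"]-c["fy"]*q[:,1]/-q[:,2]]
def down(yaw): return (Ro.from_euler('z',yaw)*Ro.from_euler('x',np.pi)).as_quat()
def fl(p,P): # flange -> world
    return np.atleast_2d(P)@Ro.from_euler('z',p[2]).as_matrix().T+[p[0],p[1],0]
E
python3 - <<'E'
from h import *
tc=lambda a,x0,y0: np.array(a)/4.+[x0,y0]-.4
T=tc([(107,210),(207,204),(305,199),(38,62),(338,40),(363,233),(50,252)],341,150)
S=tc([(42,388-300),(172,355-300),(296,325-300)],185,227)
H=tc([(84,526-300),(222,480-300),(353,436-300)],185,227)  # hinge bars, scene
B=np.array([(-50,y,78) for y in (78,0,-78)]); C=np.array([(80,125,60),(80,-125,60),(-80,-125,60),(-80,125,60)])
f=lambda p: np.r_[(proj("top",fl(p,np.r_[B,C]))-T).ravel(),.5*(proj("scene",fl(p,B[::-1]))-S).ravel()]
r=least_squares(f,[560,-150,0],loss="soft_l1"); print("flange",r.x); print(f(r.x).round(1))
hf=lambda h: (proj("scene",fl(r.x,[(h[0],y,61) for y in (-78,0,78)]))-H).ravel()
g=least_squares(hf,[40]); print("hinge x",g.x,g.fun.round(1))
k=least_squares(lambda p: np.r_[proj("top",p)[0]-tc((564,122),225,135),proj("scene",p)[0]-tc((607,350-300),335,165)],[600,130,220])
print("knob",k.x,k.fun.round(1))
k2=least_squares(lambda p: np.r_[proj("top",[*p,220])[0]-tc((564,122),225,135),proj("scene",[*p,220])[0]-tc((607,350-300),335,165)],[600,130])
print("knob z220",k2.x,k2.fun.round(1))
for n,P in(("k",[*k2.x,300]),("b",[*fl(r.x,B[0])[0][:2],78])): print(n,bot.solve_ik(P,down(r.x[2])), bot.solve_ik(P,down(0)))
E
```

```text
flange [ 514.37011277 -181.4609761     6.32796897]
[ 0.1 -0.1  0.  -0.2  0.4 -0.6 -1.2 -0.6  1.3 -0.1  0.7  0.4 -0.3  0.9
  0.4 -0.2  0.4 -0.4  0.3 -0.9]
hinge x [50.89790471] [ 0.5 -1.2  0.6 -0.2  0.4  0.9]
knob [687.53985142 164.10812622 273.27018393] [-91.  -53.5 -73.3  12.2]
knob z220 [670.01778514 181.35005454] [-95.1 -40.8 -74.9  27.5]
k [ 5.44292450e-01  3.58686384e-01  1.76330468e-01  4.44089210e-16
 -1.38844041e+00  1.07128754e+00] [ 5.44292450e-01  3.58686384e-01  1.76330468e-01  4.44089210e-16
 -1.38844041e+00  1.02650388e+00]
b [ 1.92024514e-01  1.85273925e-01 -6.19371445e-01  4.44089210e-16
 -7.66150957e-01  1.42355548e+00] [ 1.92024514e-01  1.85273925e-01 -6.19371445e-01  4.44089210e-16
 -7.66150957e-01  1.37877181e+00]
```

```bash
python3 - <<'E'
from h import *
tc=lambda a,x0,y0: np.array(a)/4.+[x0,y0]-.4
a,b=tc((164,122),225,135),tc((207,50),335,165)
for z in (None,220):
    F=lambda p: p if z is None else [*p,z]
    k=least_squares(lambda p: np.r_[proj("top",F(p))[0]-a,proj("scene",F(p))[0]-b],[600,130,220][:3 if z is None else 2])
    print("knob",k.x,k.fun.round(1))
x,y=k.x[:2]
s=bot.read_state()
bot.line_to([*s["tcp_pos"][:2],330],velocity=250)
bot.move_gripper(0,20)
bot.move_ptp([x,y,300],down(0.045))
s=bot.read_state(); print(s["t"],s["tcp_pos"],s["eef_rot"],s["contact_force"],s["joint_pos"])
cv2.imwrite("pics/w1.png",bot.camera("wrist")[:,:,::-1])
# expected knob pixel
def wproj(P,s):
    c=bot.get_calibration("wrist");Tc=c["T_tool_cam"];R=Ro.from_quat(s["eef_rot"]).as_matrix()
    q=(R.T@(np.array(P)-s["tcp_pos"])-Tc[:3,3])@Tc[:3,:3]; d=np.array([q[0],-q[1],-q[2]])
    th=np.arctan2(np.hypot(*d[:2]),d[2]);u=d[:2]/np.hypot(*d[:2]); return np.array([c["cx"],c["cy"]])+c["fx"]*th*u
print(wproj([x,y,220],s),wproj(s["tcp_pos"],s))
E
cat >> h.py <<'E'
def wproj(P,s):
    c=bot.get_calibration("wrist");Tc=c["T_tool_cam"];R=Ro.from_quat(s["eef_rot"]).as_matrix()
    q=(R.T@(np.array(P)-s["tcp_pos"])-Tc[:3,3])@Tc[:3,:3]; d=np.array([q[0],-q[1],-q[2]])
    r=np.hypot(*d[:2]);th=np.arctan2(r,d[2]); return np.array([c["cx"],c["cy"]])+c["fx"]*th*d[:2]/r
E
```

```text
knob [546.81513902 194.65482056 217.37740735] [ 0.3  0.2  0.3 -0. ]
knob [547.42317383 193.9194613 ] [ 0.5 -0.3  0.3 -0.8]
4.275 [547.35453052 194.66851436 299.99048328] [ 9.99738173e-01  2.28819017e-02  3.16297555e-05 -5.83934869e-05] [ 0.39589137 -0.74295475 -0.2524624 ] [ 6.78131649e-01  1.65320944e-01 -8.34753242e-02 -5.57713895e-05
 -1.32187874e+00  9.38446212e-01]
[316.29840724 207.55730482] [314.96802456 252.95875337]
```

View pics/w1.png

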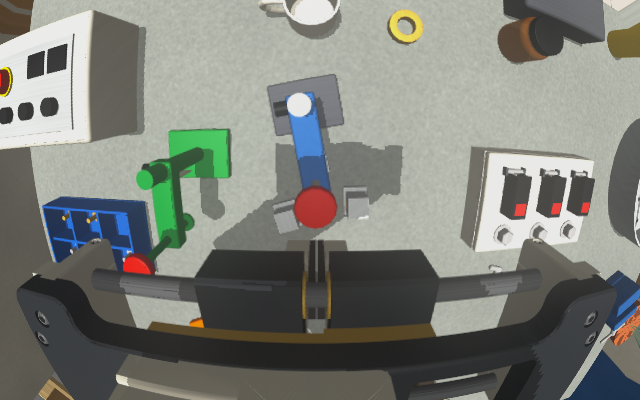

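The wrist view shows the red knob at (316,207), matching the predicted (316,208). The fingers are closed over it, so I'll press now.

```bash
cat >> h.py <<'E'
def press(xy,z0,zmin,fstop,step=1.5,v=40):
    """creep down from z0 until the vertical force rises by fstop; returns log"""
    bot.line_to([*xy,z0],velocity=120); f0=bot.read_state()["contact_force"][2]; L=[]; z=z0
    while z>zmin:
        z-=step; bot.line_to([*xy,z],velocity=v); s=bot.read_state()
        L.append((round(s["tcp_pos"][2],1),round(s["contact_force"][2]-f0,1)))
        if L[-1][1]>fstop: break
    return L
E
python3 - <<'E'
from h import *
xy=[547.4,194]
bot.line_to([*xy,224],velocity=150); f0=bot.read_state()["contact_force"][2]
bot.line_to([*xy,196],velocity=60); s=bot.read_state(); print(s["t"],s["tcp_pos"],s["contact_force"][2]-f0)
z=196;L=[]
while z>170:
    z-=1.5; bot.line_to([*xy,z],velocity=30); s=bot.read_state(); F=s["contact_force"][2]-f0
    L.append((round(s["tcp_pos"][2],1),round(F,1)))
    if F>11: break
print(L,s["t"]); bot.pause(0.3); s=bot.read_state(); print(s["tcp_pos"],s["contact_force"]-[0,0,f0])
if F>8:
    bot.line_to([*xy,222],velocity=60); bot.line_to([*xy,290],velocity=150)
    s=bot.read_state(); cv2.imwrite("pics/w2.png",bot.camera("wrist")[:,:,::-1]); print(s["t"],wproj([*xy,220],s))
E
```

```text
5.6 [547.53360533 194.1151325  196.0833156 ] 3.0022769128600726
[(np.float64(194.7), np.float64(2.8)), (np.float64(193.0), np.float64(3.9)), (np.float64(191.5), np.float64(3.6)), (np.float64(189.9), np.float64(3.0)), (np.float64(188.4), np.float64(3.2)), (np.float64(186.9), np.float64(3.3)), (np.float64(185.4), np.float64(3.6)), (np.float64(183.9), np.float64(4.2)), (np.float64(182.4), np.float64(4.2)), (np.float64(180.9), np.float64(2.4)), (np.float64(179.5), np.float64(3.8)), (np.float64(178.0), np.float64(3.8)), (np.float64(176.5), np.float64(4.3)), (np.float64(175.3), np.float64(6.0)), (np.float64(175.2), np.float64(14.9))] 9.35
[547.54182749 194.02379523 175.26216194] [-4.25909748  0.73177062 15.04901454]
11.2083 [315.20509335 211.43930052]
```

The foot met the shoe at 45 mm of travel, a 30 mm shoe, and pressed about 10 N over the spring. Next is the flange, with one refining wrist look.

```bash
python3 - <<'E'
from h import *
p=[514.37,-181.46,6.32797-2*np.pi]
b=fl(p,[(-50,78,78),(-50,0,78),(-50,-78,78)])
bot.move_ptp([*b[1][:2],190],down(p[2]))
s=bot.read_state(); im=bot.camera("wrist")[:,:,::-1].copy()
w2=cv2.imread("pics/w2.png")
cv2.imwrite("pics/w3raw.png",im)
import json; json.dump({k:list(map(float,s[k])) for k in("tcp_pos","eef_rot")},open("s3.json","w"))
P=[wproj(q,s) for q in b]; print(np.round(P,1),s["t"],s["tcp_pos"])
v=cv2.resize(im[30:270,160:480],(800,600),interpolation=cv2.INTER_CUBIC)
for q in P: cv2.circle(v,tuple(int(a) for a in (q-[160,30])*2.5),3,(0,255,0),-1)
C=fl(p,[(80,125,60),(80,-125,60),(-80,-125,60),(-80,125,60),(50,78,61),(50,0,61),(50,-78,61)])
for q in C: cv2.circle(v,tuple(int(a) for a in (wproj(q,s)-[160,30])*2.5),3,(255,0,255),-1)
v[:150,:200]=cv2.resize(w2[100:280,200:440],(200,150))
cv2.imwrite("pics/w3.png",v)
E
```

```text
[[232.9 197. ]
 [315.9 196.9]
 [399.  197.1]] 12.7417 [ 465.15646722 -183.21669873  190.27395753]
```

View pics/w3.png

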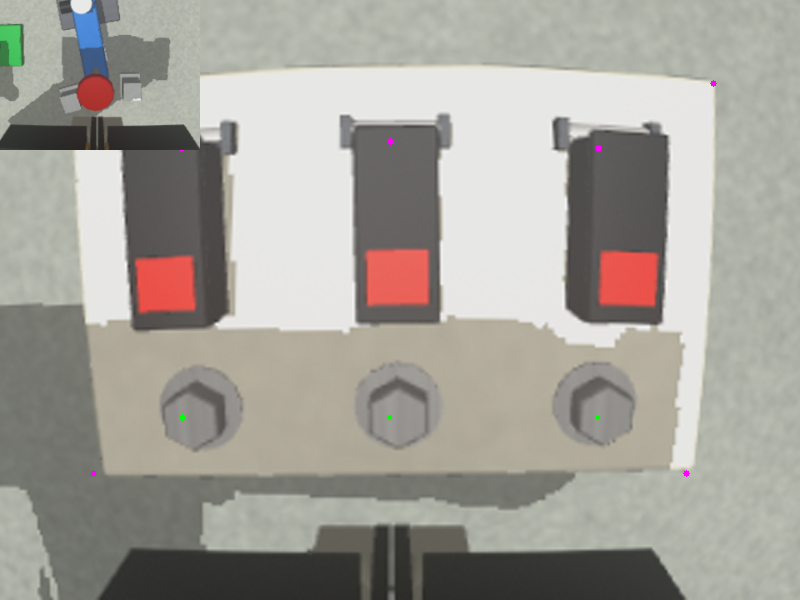

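```bash
python3 - <<'E'
from h import *
import json; s=json.load(open("s3.json")); s={k:np.array(v) for k,v in s.items()}
v=lambda a: np.array(a)/2.5+[160,30]-.3
pts=np.array([(-50,78,78),(-50,0,78),(-50,-78,78),(80,-125,60),(-80,-125,60),(-80,125,60)],float)
px=v([(194,415),(398,412),(602,410),(714,83),(694,467),(104,474)])
f=lambda p: (np.array([wproj(q,s) for q in fl(p,pts)])-px).ravel()
r=least_squares(f,[514,-181,.045]); print(r.x,f(r.x).round(1)); p=r.x
print(fl(p,pts[:3]).round(1))
for q in [(-24,0,60),(-24,0,94),(42,0,94),(50,0,61),(46,0,61),(54,0,61),(42,0,61)]: print(q,((wproj(fl(p,q)[0],s)-[160,30])*2.5).round())
json.dump(list(p),open("p.json","w"))
E
```

```text
[ 5.15975031e+02 -1.83606907e+02  5.54707126e-02] [-1.6  0.6  0.   0.9  1.5  1.   1.4 -2.2  0.2  0.3 -1.2 -0.2]
[[ 461.7 -108.5   78. ]
 [ 466.1 -186.4   78. ]
 [ 470.4 -264.3   78. ]]
(-24, 0, 60) [396. 334.]
(-24, 0, 94) [397. 353.]
(42, 0, 94) [395. 156.]
(50, 0, 61) [395. 138.]
(46, 0, 61) [395. 149.]
(54, 0, 61) [395. 127.]
(42, 0, 61) [395. 159.]
```

```bash
python3 - <<'E'
from h import *
import json; p=json.load(open("p.json"))
b=fl(p,[(-50,78,78),(-50,0,78),(-50,-78,78)])
ori=down(p[2])
for q in b:
    bot.move_ptp([*q[:2],105],ori)
    L=press(q[:2],82,62,12,step=1.0,v=40); s=bot.read_state()
    print([(float(a),float(f)) for a,f in L], s["t"])
    bot.line_to([*q[:2],105],velocity=150)
E
```

```text
[(81.7, 1.0), (80.1, -0.8), (78.9, 0.3), (78.0, -0.1), (77.7, 9.4), (77.5, 20.2)] 15.1583
[(81.5, -0.2), (80.1, 0.1), (78.9, -0.1), (78.0, 0.5), (77.0, 0.3), (75.9, 1.2), (74.9, 0.5), (73.9, 0.5), (72.9, 1.0), (71.9, 0.6), (71.7, 9.4), (71.6, 20.0)] 19.25
[(81.6, -0.3), (80.2, -1.5), (78.9, -0.9), (78.0, -0.7), (77.7, 7.3), (77.6, 16.2)] 21.8833
```

The middle bolt is the loose one: it stopped at 71.6 mm, against 77.6 for its neighbours. Now the middle cap.

```bash
python3 - <<'E'
from h import *
import json; p=json.load(open("p.json")); ori=down(p[2]); hx=51
def tcp(th): c,s=np.cos(th),np.sin(th); return fl(p,(hx-48*c+23*s,0,61+48*s+23*c-19))[0]
g=tcp(0)
bot.move_ptp([*g[:2],150],ori); bot.move_gripper(56)
s=bot.read_state(); im=bot.camera("wrist"); 
bot.line_to(g+[0,0,1],velocity=80); s=bot.read_state(); print(s["t"],s["contact_force"],s["tcp_pos"])
bot.move_gripper(0,25); s=bot.read_state(); print(s["t"],s["width"],s["finger_force"],s["contact_force"])
im2=bot.camera("wrist")
cv2.imwrite("pics/w4.png",np.hstack([cv2.resize(i[60:360,160:480],(400,375)) for i in (im,im2)])[:,:,::-1])
if s["width"]>20:
    for th in np.arange(.1,1.06,.1):
        bot.line_to(tcp(th),velocity=50); s=bot.read_state(); print(round(th,1),s["contact_force"].round(1),round(s["width"],1))
        if np.linalg.norm(s["contact_force"])>40: break
    print(s["t"],s["tcp_pos"],tcp(th))
cv2.imwrite("pics/s5.png",cv2.resize(bot.camera("scene")[180:330,140:340],(800,600),interpolation=cv2.INTER_CUBIC)[:,:,::-1])
E
```

```text
25.025 [ 0.00365117  0.30436943 -0.04894704] [ 519.40175853 -183.49127433   66.51164133]
25.6 27.92388856575211 25.000173412263393 [-0.63364476  5.69799044  2.77999028]
0.1 [-3.   5.3 -1.6] 27.5
0.2 [-4.2  6.2 -4. ] 27.9
0.3 [-5.   6.1 -3.7] 27.9
0.4 [-7.4  6.6 -2.7] 27.5
0.5 [-8.9  6.1 -1.3] 28.0
0.6 [-10.4   6.3   0.2] 27.9
0.7 [-10.9   6.4   2.1] 27.8
0.8 [-11.3   7.4   2.7] 28.3
0.9 [-11.7   7.3   3.7] 27.6
1.0 [-12.4   6.6   3.9] 27.8
28.225 [ 556.35709756 -180.63253961   94.09845282] [ 560.32603115 -181.14419928   94.81756031]
```

View pics/s5.png

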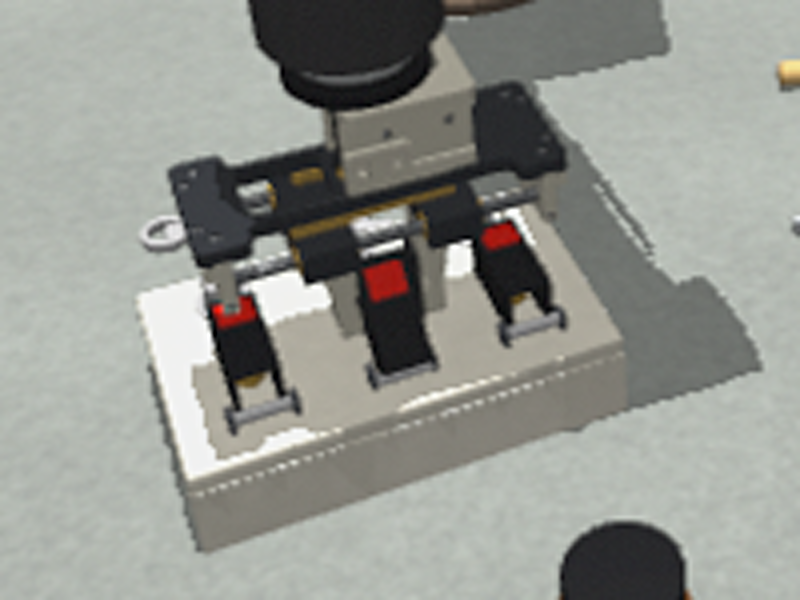

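View pics/w4.png

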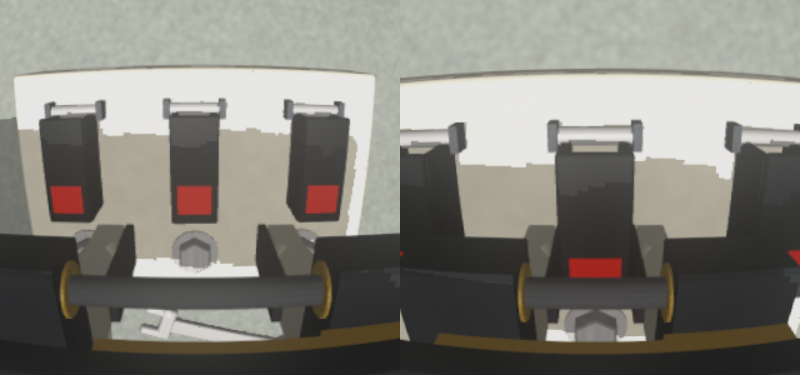

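The cap is held and open about 53° by the geometry, with the neighbouring caps shut and the middle bolt lower. I'll lift a little further for margin and check.

```bash
python3 - <<'E'
from h import *
import json; p=json.load(open("p.json")); hx=51
def tcp(th): c,s=np.cos(th),np.sin(th); return fl(p,(hx-48*c+23*s,0,61+48*s+23*c-19))[0]
bot.move_gripper(0,32)
for th in (1.06,1.12): bot.line_to(tcp(th),velocity=30)
bot.pause(.4); s=bot.read_state(); d=Ro.from_euler('z',-p[2]).apply(s["tcp_pos"]-[p[0],p[1],0])
print(s["t"],s["contact_force"],s["width"],d, np.degrees(np.arctan2(23,-48)-np.arctan2(d[2]+19-61,d[0]-hx)))
w=bot.camera("wrist"); c=bot.camera("scene")
cv2.imwrite("pics/v6.png",np.hstack([cv2.resize(w[60:360,160:480],(400,375)),cv2.resize(c[215:290,185:265],(400,375),interpolation=cv2.INTER_CUBIC)])[:,:,::-1])
E
```

```text
29.4083 [-14.15894558   7.44134556   7.7360572 ] 28.075437849660297 [45.93493857  0.73984091 94.62458968] 58.90008888991022
```

View pics/v6.png

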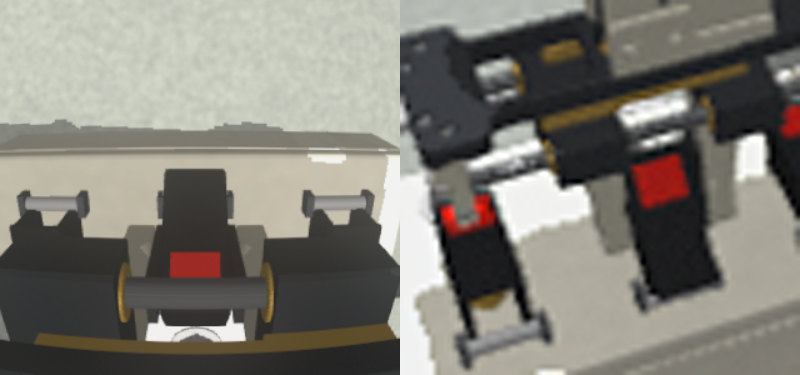

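```bash
python3 - <<'E'
from h import *
import json; p=json.load(open("p.json")); hx=51
now=np.array([185+262/5,215+181/5]); ini=np.array([185+190/4,227+85/4])
P=lambda a,th: proj("scene",fl(p,(hx-a*np.cos(th)+34*np.sin(th),0,61+a*np.sin(th)+34*np.cos(th))))[0]
for a in (55,60,65): print(a,(P(a,0)-ini).round(1),[(d,(P(a,np.radians(d))-now).round(1).tolist()) for d in (30,40,50,58,65)])
s=bot.read_state(); Q=lambda a,th: wproj(fl(p,(hx-a*np.cos(th)+34*np.sin(th),0,61+a*np.sin(th)+34*np.cos(th)))[0],s)
now=np.array([160+195*.8,60+265*.8])
for a in (55,60,65): print(a,[(d,(Q(a,np.radians(d))-now).round(1).tolist()) for d in (20,30,40,50,58,65)])
E
```

```text
55 [-0.6 -2.2] [(30, [-3.6, -6.4]), (40, [-2.5, -5.2]), (50, [-1.3, -3.1]), (58, [-0.1, -0.9]), (65, [0.9, 1.5])]
60 [-1.2 -3.5] [(30, [-4.3, -8.4]), (40, [-3.2, -7.3]), (50, [-1.9, -5.3]), (58, [-0.7, -3.1]), (65, [0.5, -0.7])]
65 [-1.8 -4.7] [(30, [-4.9, -10.4]), (40, [-3.8, -9.5]), (50, [-2.4, -7.5]), (58, [-1.2, -5.3]), (65, [-0.0, -2.9])]
55 [(20, [0.3, 46.8]), (30, [0.3, 41.1]), (40, [0.2, 31.2]), (50, [0.2, 16.9]), (58, [0.2, 2.4]), (65, [0.2, -12.2])]
60 [(20, [0.3, 54.6]), (30, [0.3, 49.8]), (40, [0.2, 40.7]), (50, [0.2, 26.6]), (58, [0.2, 11.9]), (65, [0.2, -3.4])]
65 [(20, [0.3, 62.2]), (30, [0.3, 58.5]), (40, [0.2, 50.1]), (50, [0.2, 36.5]), (58, [0.2, 21.5]), (65, [0.1, 5.7])]
```

Both cameras put the cap at about 58–63°, which agrees with the arm geometry (59°). Everything is in place, so I'm handing in.

```bash
python3 -c "
from plant import bot
print(bot.close_job(), bot.read_state()['t'])"
```

```text
the job is handed in; nothing more can be done
the job is handed in; nothing more can be done
```

I handed the job in at about 29 s: the gauge was pressed onto the shoe and lifted clear, the bolts were tapped left, middle, right, the middle one was loose and sank about 6 mm, and its cap is held open at about 59° with the other two shut.

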